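# Uncap the blue resin canister, thread hand unknown

### The arm

A 6-joint arm with a two-finger parallel gripper is mounted at the origin on a cart in front of the work surface, level with it; the furniture and walls round the work are solid. World frame = base frame: x ahead of the robot, y to its left, z up, the work surface at z = 0. Lengths are in m, angles in rad, forces in N, time in s.
With the tool pointing down it reaches from about 0.25 to 0.725 m from the base axis. Payload 4 kg.
Tool frame: the origin (TCP) lies on the front face of the gripper's body, between the roots of the fingers; the fingertips stand 73 mm ahead of it and the grasp point (between the pads) lies 54 mm ahead of it; z points along the fingers, y is the line along which they close (so a half turn about z gives the same grasp; the last joint's range is limited). The gripper opens to 85 mm and grips with 20 to 120 N. Pads are 22 mm wide; open, the fingers measure 114 mm over their backs; the gripper's body (76 mm by 85 mm) begins 54 mm behind the grasp point. The pads swing forward as they close: fully open they stand 13 mm farther back than shut.
Start: joints at [-1.279, 0.241, 0.005, 1.335, 0, 1.571], TCP at [0.144, -0.479, 0.304] pointing down, gripper open.
Joint ranges: [-2.72, 2.72], [-1.05, 1.87], [-1.09, 1.28], [-1.99, 2.15], [-1.42, 1.44], [-3.14, 3.14]. Speed limits (rad/s): [2.79, 2.79, 3.14, 3.14, 3.14, 3.14].

### API

Orientations are given as a unit quaternion [x, y, z, w].
In Python, from workcell import bot gives the robot as it stands. The module is installed in compiled form; this text tells all that it offers.
- The arm moves only by the tool step_arm, never from a script. Its argument "rows" is a list of rows, each a list of 2 entries, a list of its own where there are three numbers: the shift along the tool's x, y, z in mm, then the turn about the tool's z in degrees. A call has 1 to 12 rows; each row is the pose to reach, as a shift and turn from the pose commanded when the call began, along the tool's axes at that moment; what a row does not reach only later rows make up. A row lasts 1/8 s, in which the tool goes at most 62.5 mm and 10.7 degrees, less where a joint would pass 70% of its speed; a pose out of reach is approached as far as the arm can. A call with a gripper value outside its range is refused whole. "claw" is the gripper's target within -1 to 1 (shut at 1, half-way at 0, fully open at -1), set as the call begins (left out, the last holds). The fingers move at their own pace and stop on an object; the grip force is fixed at half the most. Time passes only in rows, so rows that repeat a pose let the fingers close. It gives the time, the measured TCP pose, the force, the opening and the grip force at its end, in the units of the state.
- bot.get_obs(): the state, without advancing time (a new reading comes with each control period).
- bot.camera(name): name is "side" or "top"; returns (picture, depth): 420x560x3 uint8, red, green, blue; 420x560 float32, m along the optical axis (not along the pixel's ray), 0 where there is no reading.
- bot.camera_params(name): a dict with "fx", "fy", "cx", "cy" (pixels), "pose" (4x4, takes a point from camera to world coordinates). Camera axes: x right, y up, looking along -z (the intrinsics and any distortion apply to the point x, -y, -z); pixel columns grow to the right and rows downward; lengths in m; the calibration is good to about 2 mm. A picture is of the moment at which its call begins. camera_params takes no time and is no camera call.
- bot.job_done(): hands the job in; it is judged then, once.
Trained networks look in the newest picture that a camera, given by its name, has taken for a name from the list of things; names that differ only in an ending like _2 or _b are one class to them, and where a whole thing is asked for, a point or a joint stands for the part that bears it (a point fixed in the world has none). Each returns a list of dicts, best first, with "score" (0 to 1); they miss things now and then, are a little off and sometimes report something else, mostly with a low value. They report only what shows in the picture. A call takes as long as a camera call. They do not tell look-alikes from the thing itself.
- bot.trace(target, camera): "pixels" (420x560 bool, what is visible of it) and "uv" ([column, row] in pixels, amid what is visible of it).
The state is a dict: "clock": time; "joint_pos": joint angles; "joint_vel": joint speeds; "tau": joint torques, N m; "eef_pos": TCP position; "tool_rot": TCP orientation; "ft_force": force on the tool from outside, world axes, zero at the start; "ft_torque": the same for the moment, N m; "grip_width": finger opening in m; "grasp_force": force on a finger pad.
Only numpy, scipy, OpenCV 4.12 (cv2) and the standard library are available. Lean on these libraries where they do the work, as an engineer would, in place of code of your own. Each camera call takes 0.05 s, during which the arm holds its last target. There are 200 camera calls.

### The job

Take the blue cap off its canister in the two-part resin rack and finish while still holding it in the gripper, level and still, at least 8 cm above where it sat, so the canister is ready for the pump. The caps lock with a part turn, one canister left-handed and the other right-handed, and nobody has marked which: try one way, and if it comes against a stop try the other, turning the cap free before you lift it. Leave the yellow cap locked on its canister and the marker, conduit box and screw box where they are.

Things in the scene. Friction and masses are not known exactly. Their poses are not given: they have to be found in the camera images.
- resin_rack: Grey rack plate bolted to the desk, 135 x 290 x 12 mm; origin at the centre of its underside, on the desk; x away from the robot (within 0.35 rad), y along its length, z up. Two white canisters, 90 mm across, are clamped in it. One canister's cap opens anticlockwise seen from above, the other's clockwise; which is which changes and cannot be seen.
- mouth_left (a point): Centre of the left (rack y = +75 mm) canister's neck mouth, 130 mm above the desk, inside its cap. Either cap may be on it. Turned the right way, a cap can be lifted straight off from 1.0 rad off the rack's x, up to a stop at 1.41 rad (1.2 is good).
- mouth_right (a point): The same for the right canister (rack y = -75 mm). The wrong way, a cap meets a hard stop at 0.35 rad off the rack's x and stays locked. Caps turn almost freely and do not rise while turning (2 to 3 mm of play); a freed cap must rise 20 mm to clear the neck.
- cap_blue: The blue cap. Origin on its axis at the skirt's lower rim, z up; 110 mm above the desk when seated. Skirt 64 mm across, 25 mm high; on it a smooth round knob 24 mm across, from 25 to 57 mm above the origin; a white pointer line on top shows its +x. About 60 g. At the start locked, pointer along the rack's +x within 0.12 rad. Against a stop the knob slips in the fingers.
- cap_yellow: The yellow cap, of the same shape; to be left locked on. Origin on its axis at the skirt's lower rim, z up; 110 mm above the desk when seated. Skirt 64 mm across, 25 mm high; on it a smooth round knob 24 mm across, from 25 to 57 mm above the origin; a white pointer line on top shows its +x. About 60 g.
- marker: Black-capped marker pen, 17 x 132 x 18 mm, lying behind the rack; origin under its centre, long along y. Leave it alone.
- conduit_box: White round conduit box with spouts, 84 x 103 x 29 mm, to the right of the rack; origin under its centre. Leave it alone.
- screw_box: Small brown cardboard box of screws, 56 x 85 x 42 mm, to the left of the rack; origin under its centre. Leave it alone.
Mind the look-alikes: they are no part of the job. Of the things like the cap_blue, leave any that is turquoise; of the rest the smaller one is meant. Several things have the shape of the cap_yellow; the one meant has the colours described above.

How it is judged:
By the outcome, as a careful person would: the job done as asked, in the order asked, and still so for the second after the job is handed in, while the arm keeps its last pose, push and grip.
It also fails if it takes over 38 s, if anything falls off the work surface, if the arm or the gripper's body presses on something with over 40 N, if the wrist force passes 120 N, or if a joint passes its speed limit or range.

## Working session

There is one attempt and no reset: what is moved stays moved. The work goes in short steps, Python scripts to look and compute and a tool call to move; the robot and the scene stay as the last step left them, time stands still between calls to the robot, and variables do not carry over. Pictures are saved under pics/ and viewed, at most 10 in all, crops included, and the job is handed in when it is done.

Besides the shell and the picture viewer there is one more tool, called after "Emit:" as name([rows], argument=value, ...), one row to a line, values as JSON. step_arm: Moves the arm, as the interface text tells. Its arguments: {"type":"object","properties":{"rows":{"type":"array"},"claw":{"type":"number"}},"required":["rows"]}

```bash
mkdir -p pics && cat > h.py <<'E'
import numpy as np, cv2
from workcell import bot
def pts(name, depth):
    p=bot.camera_params(name); v,u=np.mgrid[0:420,0:560]
    x=(u-p["cx"])/p["fx"]*depth; y=-(v-p["cy"])/p["fy"]*depth
    P=np.stack([x,y,-depth,np.ones_like(depth)],-1)@np.array(p["pose"]).T
    return P[...,:3]
E
python3 - <<'E'
from h import *
ims=[]
for c in ("top","side"):
    im,d=bot.camera(c); cv2.imwrite(f"pics/{c}0.png",im[...,::-1]); np.save(c+"_d.npy",d); np.save(c+"_i.npy",im)
    P=pts(c,d)
    print(c,{k:v for k,v in bot.camera_params(c).items()})
    for t in ("cap_blue","cap_yellow","resin_rack"):
        for r in bot.trace(t,c):
            m=r["pixels"]&(d>0); q=P[m]
            print(t,round(r["score"],2),np.round(r["uv"]),m.sum(),np.round(np.median(q,0),3),np.round(np.percentile(q,[2,98],axis=0),3).tolist(),im[m].mean(0).round())
E
```

```text
top {'fx': 535.4175812315091, 'fy': 535.4175812315091, 'cx': 281.3187167698446, 'cy': 213.0059033768853, 'pose': array([[ 0.00823333,  0.99109271, -0.13291897,  0.30557293],
       [-0.99986694,  0.01003136,  0.0128633 , -0.01840719],
       [ 0.01408208,  0.13279538,  0.99104343,  1.4746487 ],
       [ 0.        ,  0.        ,  0.        ,  1.        ]])}
cap_blue 0.86 [281. 156.] 417 [ 0.645 -0.029  0.026] [[0.619, -0.057, 0.017], [0.677, -0.002, 0.059]] [ 59. 115. 112.]
cap_blue 0.71 [305. 216.] 503 [ 0.476 -0.088  0.136] [[0.448, -0.116, 0.128], [0.506, -0.06, 0.17]] [ 63.  89. 129.]
cap_blue 0.67 [298. 275.] 875 [ 0.329 -0.096  0.036] [[0.287, -0.136, 0.03], [0.367, -0.056, 0.084]] [ 62.  91. 130.]
cap_yellow 0.94 [356. 275.] 443 [ 0.343 -0.24   0.026] [[0.315, -0.27, 0.018], [0.371, -0.212, 0.06]] [ 58. 118. 114.]
cap_yellow 0.84 [360. 219.] 514 [ 0.475 -0.234  0.135] [[0.447, -0.266, 0.118], [0.506, -0.208, 0.17]] [126. 127.  61.]
resin_rack 0.84 [326. 228.] 3004 [ 0.462 -0.163  0.013] [[0.411, -0.304, 0.005], [0.542, -0.023, 0.045]] [ 99. 105. 101.]
side {'fx': 416.2688115002
[... 352 characters left out ...]
0. 218.] 744 [ 0.478 -0.101  0.134] [[0.451, -0.121, 0.112], [0.507, -0.065, 0.167]] [ 27.  60. 114.]
cap_blue 0.8 [212. 263.] 1610 [ 0.333 -0.114  0.034] [[0.288, -0.144, -0.001], [0.374, -0.03, 0.081]] [ 31.  64. 116.]
cap_blue 0.71 [352. 241.] 657 [ 0.647 -0.042  0.024] [[0.62, -0.063, -0.001], [0.686, 0.018, 0.057]] [ 30. 100. 100.]
cap_yellow 0.82 [286. 266.] 1128 [ 0.476 -0.25   0.134] [[0.448, -0.271, 0.105], [0.507, -0.216, 0.167]] [124. 116.  19.]
cap_yellow 0.81 [219. 319.] 979 [ 0.347 -0.254  0.024] [[0.317, -0.275, 0.004], [0.375, -0.222, 0.057]] [ 21. 100. 100.]
resin_rack 0.81 [275. 319.] 3392 [ 0.455 -0.271  0.011] [[0.412, -0.308, 0.004], [0.544, -0.041, 0.041]] [88. 95. 94.]
```

View pics/top0.png

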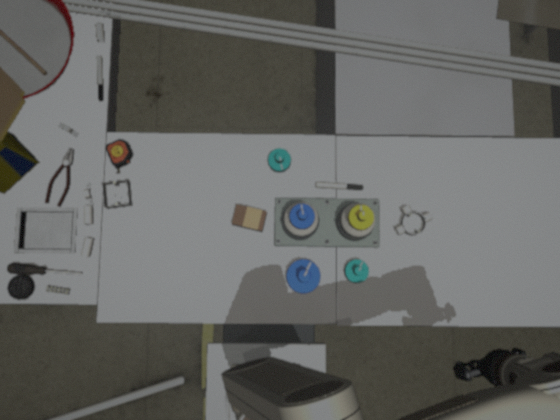

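View pics/side0.png

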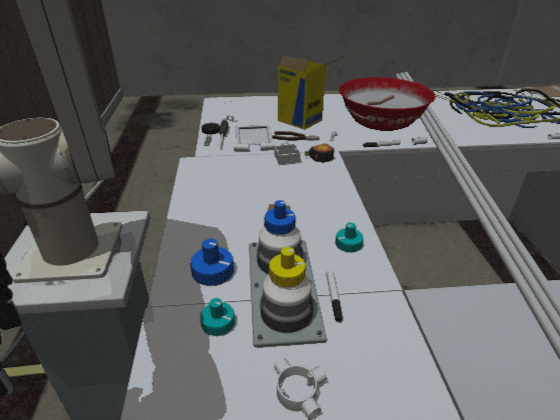

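The top view shows the blue cap on the left canister at about (300,216), the yellow cap on the right canister at (360,219), a bigger loose blue cap at (303,275), and turquoise look-alikes at (279,160) and (356,270). The side view agrees: the cap on the canister at (280,218) is the smaller blue one.

```bash
python3 - <<'E'
from h import *
for c in ("top","side"):
    d=np.load(c+"_d.npy"); P=pts(c,d); im=np.load(c+"_i.npy").astype(int)
    for n,x,y in (("blue",.476,-.088),("yel",.475,-.237)):
        near=np.hypot(P[...,0]-x,P[...,1]-y)<.045
        k=near&(P[...,2]>.160)&(P[...,2]<.18)&(d>0)
        s=near&(P[...,2]>.128)&(P[...,2]<.142)&(d>0)
        for m in (k,s):
            q=P[m]; print(c,n,m.sum(),q.mean(0).round(4),((q.min(0)+q.max(0))/2).round(4),np.ptp(q,axis=0).round(3))
        w=near&(P[...,2]>.12)&(im.min(-1)>110)&(d>0)
        print(" white",w.sum(),P[w].mean(0).round(3) if w.any() else '', P[w][:12].round(3).tolist())
o=bot.get_obs(); print({k:np.round(v,4) for k,v in o.items()})
from scipy.spatial.transform import Rotation as R
print(R.from_quat(o["tool_rot"]).as_matrix().round(3))
im=np.load("top_i.npy")[180:260,265:385,::-1]; cv2.imwrite("pics/crop.png",cv2.resize(im,None,fx=6,fy=6,interpolation=cv2.INTER_CUBIC))
E
```

```text
top blue 70 [ 0.4773 -0.088   0.1671] [ 0.4778 -0.0877  0.1669] [0.023 0.023 0.01 ]
top blue 418 [ 0.4768 -0.0873  0.1354] [ 0.4777 -0.087   0.1351] [0.064 0.063 0.014]
 white 0  []
top yel 71 [ 0.4764 -0.2374  0.1671] [ 0.4765 -0.2374  0.1691] [0.023 0.02  0.018]
top yel 416 [ 0.4758 -0.2359  0.1347] [ 0.4766 -0.2365  0.1349] [0.064 0.064 0.014]
 white 0  []
side blue 78 [ 0.4791 -0.0917  0.1652] [ 0.4789 -0.0892  0.1641] [0.021 0.024 0.008]
side blue 416 [ 0.4784 -0.0978  0.1337] [ 0.479  -0.0907  0.135 ] [0.063 0.062 0.014]
 white 17 [ 0.496 -0.086  0.149] [[0.484, -0.081, 0.167], [0.488, -0.084, 0.166], [0.479, -0.086, 0.166], [0.481, -0.087, 0.167], [0.484, -0.085, 0.165], [0.485, -0.088, 0.166], [0.487, -0.089, 0.167], [0.489, -0.09, 0.168], [0.504, -0.071, 0.134], [0.509, -0.082, 0.134], [0.498, -0.087, 0.135], [0.5, -0.087, 0.135]]
side yel 129 [ 0.4779 -0.2414  0.1651] [ 0.4778 -0.2396  0.1642] [0.023 0.025 0.008]
side yel 614 [ 0.4771 -0.2473  0.1339] [ 0.4778 -0.2406  0.1349] [0.064 0.062 0.014]
 white 16 [ 0.493 -0.238  0.149] [[0.477, -0.237, 0.166], [0.479, -0.24, 0.168
[... 180 characters left out ...]
0.236, 0.133], [0.497, -0.238, 0.135], [0.499, -0.238, 0.135]]
{'clock': np.float64(0.4), 'joint_pos': array([-1.279 ,  0.2407,  0.0049,  1.3352, -0.    ,  1.5708]), 'joint_vel': array([-0.0004, -0.0009,  0.0008,  0.0009,  0.    ,  0.0001]), 'tau': array([ 5.00000e-04, -3.71781e+01,  2.52331e+01,  5.40000e-03,
        1.00000e-04, -0.00000e+00]), 'eef_pos': array([ 0.1438, -0.4788,  0.3038]), 'tool_rot': array([ 9.894e-01,  1.454e-01, -0.000e+00, -1.000e-04]), 'ft_force': array([-0.1323, -0.0698, -0.2828]), 'ft_torque': array([ 0.0064,  0.0101, -0.0011]), 'grasp_force': np.float64(0.0), 'grip_width': np.float64(0.0855)}
[[ 0.958  0.288 -0.   ]
 [ 0.288 -0.958  0.   ]
 [-0.    -0.    -1.   ]]
```

View pics/crop.png

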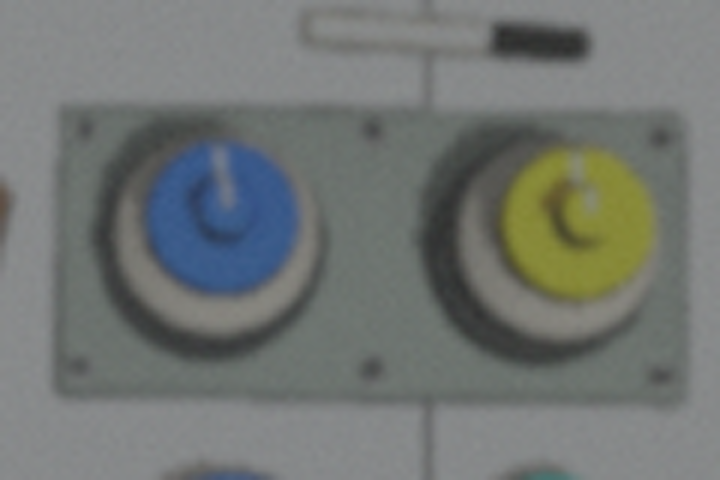

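The crop shows both white pointers pointing up, along the rack's +x: blue at about (222,170) and yellow at (580,170). The blue axis is at (0.478, -0.088), with the knob top at 0.167 m. The two caps are 150 mm apart, so the rack yaw is about 0.

Emit:
step_arm([
  [[43,-28,0],0],
  [[87,-56,0],0],
  [[130,-84,0],0],
  [[173,-111,0],0],
  [[216,-139,0],0],
  [[260,-167,0],0],
  [[303,-195,0],0],
  [[346,-223,0],0],
  [[390,-251,0],0],
  [[433,-278,0],0],
  [[433,-278,0],0],
  [[433,-278,0],0],
], claw=-1)

```text
clock: 1.9
eef_pos: [0.4783, -0.088, 0.3037]
tool_rot: [0.989, 0.146, -0.0, 0.0]
ft_force: [-0.9, -0.1, -0.4]
grip_width: 0.0856
grasp_force: 0.0
```

```bash
python3 - <<'E'
from h import *
from scipy.spatial.transform import Rotation as R
o=bot.get_obs(); M=R.from_quat(o["tool_rot"]).as_matrix(); print(o["clock"],o["joint_pos"].round(3),o["eef_pos"].round(4),M.round(3).tolist(),o["ft_force"].round(2))
print("to go mm",(M.T@(np.array([.478,-.0885,.213])-o["eef_pos"])*1000).round(1))
E
```

```text
1.9 [-0.182  0.214 -0.03   1.328 -0.     2.667] [ 0.4783 -0.088   0.3037] [[0.958, 0.288, -0.001], [0.288, -0.958, -0.0], [-0.001, -0.0, -1.0]] [-0.93 -0.15 -0.4 ]
to go mm [-0.3  0.4 90.7]
```

Emit:
step_arm([
  [[0,0,5],-10],
  [[0,0,10],-20],
  [[0,0,15],-30],
  [[0,0,20],-40],
  [[0,0,25],-50],
  [[0,0,35],-60],
  [[0,0,50],-70],
  [[0,0,65],-80],
  [[0,0,80],-90],
  [[0,0,90],-90],
  [[0,0,90],-90],
  [[0,0,90],-90],
])

```text
clock: 3.4
eef_pos: [0.4787, -0.0885, 0.2145]
tool_rot: [0.598, 0.802, 0.0, 0.0]
ft_force: [0.3, -1.1, -0.3]
grip_width: 0.0854
grasp_force: 0.0
```

Emit:
step_arm([
  [[0,0,0],0],
  [[0,0,0],0],
  [[0,0,0],0],
  [[0,0,0],0],
  [[0,0,0],0],
  [[0,0,0],0],
  [[0,0,0],0],
  [[0,0,0],0],
], claw=1)

```text
clock: 4.4
eef_pos: [0.4788, -0.0881, 0.2143]
tool_rot: [0.597, 0.802, 0.0, 0.0]
ft_force: [-0.8, 0.9, 4.2]
grip_width: 0.0222
grasp_force: 58.8
```

```bash
python3 - <<'E'
from h import *
o=bot.get_obs(); print({k:np.round(v,3) for k,v in o.items()})
E
```

```text
{'clock': np.float64(4.4), 'joint_pos': array([-0.182,  0.274, -0.193,  1.103,  0.   ,  1.097]), 'joint_vel': array([-0.001,  0.   , -0.002,  0.   , -0.001, -0.001]), 'tau': array([-2.2000e-01, -3.4557e+01,  2.1738e+01, -1.2100e-01, -1.1500e-01,
       -1.0000e-03]), 'eef_pos': array([ 0.479, -0.088,  0.214]), 'tool_rot': array([0.597, 0.802, 0.   , 0.   ]), 'ft_force': array([-0.764,  0.852,  4.244]), 'ft_torque': array([0.1  , 0.085, 0.026]), 'grasp_force': np.float64(58.793), 'grip_width': np.float64(0.022)}
```

Emit:
step_arm([
  [[0,0,0],5],
  [[0,0,0],10],
  [[0,0,0],15],
  [[0,0,0],20],
  [[0,0,0],25],
  [[0,0,0],30],
  [[0,0,0],34],
  [[0,0,0],34],
])

```text
clock: 5.4
eef_pos: [0.479, -0.0879, 0.2142]
tool_rot: [0.805, 0.594, 0.001, 0.0]
ft_force: [0.7, 0.9, 4.3]
grip_width: 0.0223
grasp_force: 59.1
```

```bash
python3 - <<'E'
from h import *
o=bot.get_obs(); print({k:np.round(v,3) for k,v in o.items()})
im,d=bot.camera("side"); P=pts("side",d)
near=(np.hypot(P[...,0]-.478,P[...,1]+.089)<.034)&(P[...,2]>.128)&(P[...,2]<.142)&(d>0)
w=near&(im.min(-1)>75); print(w.sum(),(P[w]-[.478,-.089,0]).round(3)[:,:2].tolist())
cv2.imwrite("pics/s1.png",cv2.resize(im[150:290,210:350,::-1],None,fx=4,fy=4,interpolation=cv2.INTER_CUBIC))
E
```

```text
{'clock': np.float64(5.4), 'joint_pos': array([-1.820e-01,  2.740e-01, -1.930e-01,  1.103e+00,  1.000e-03,
        1.689e+00]), 'joint_vel': array([ 0.001,  0.001, -0.   ,  0.001, -0.001, -0.012]), 'tau': array([ -1.001, -34.49 ,  21.284,   0.225,  -0.356,   0.527]), 'eef_pos': array([ 0.479, -0.088,  0.214]), 'tool_rot': array([0.805, 0.594, 0.001, 0.   ]), 'ft_force': array([0.659, 0.896, 4.348]), 'ft_torque': array([ 0.243, -0.094,  0.396]), 'grasp_force': np.float64(59.133), 'grip_width': np.float64(0.022)}
17 [[-0.024, 0.019], [0.028, 0.014], [0.03, 0.011], [0.031, 0.004], [0.031, 0.006], [0.032, -0.001], [0.015, -0.004], [0.032, -0.005], [0.017, -0.008], [0.019, -0.008], [0.021, -0.01], [0.023, -0.008], [0.026, -0.007], [0.032, -0.007], [0.032, -0.006], [0.031, -0.011], [0.031, -0.013]]
```

View pics/s1.png

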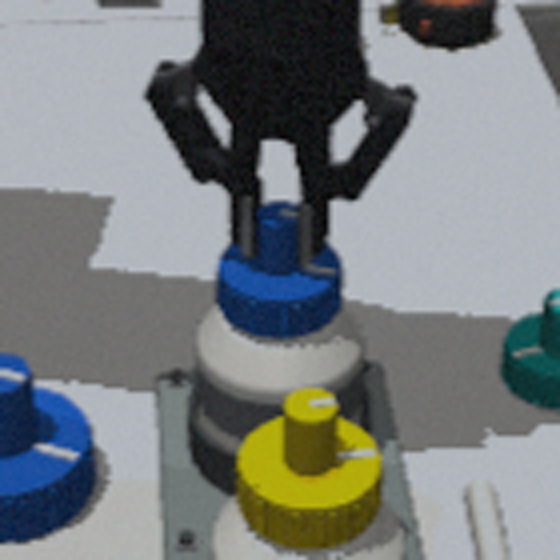

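The cap turned to about -20° (pointer at about (320,270) in the crop), and the torque rose to 0.4 N m. That is the clockwise stop, so this cap opens anticlockwise. I'll turn it back about 89°.

Emit:
step_arm([
  [[0,0,0],-8],
  [[0,0,0],-16],
  [[0,0,0],-24],
  [[0,0,0],-32],
  [[0,0,0],-40],
  [[0,0,0],-48],
  [[0,0,0],-56],
  [[0,0,0],-64],
  [[0,0,0],-72],
  [[0,0,0],-80],
  [[0,0,0],-88],
  [[0,0,0],-90],
])

```text
clock: 6.95
eef_pos: [0.4788, -0.0884, 0.2143]
tool_rot: [0.149, 0.989, -0.0, 0.0]
ft_force: [-0.5, -0.7, 6.5]
grip_width: 0.0219
grasp_force: 59.2
```

```bash
python3 - <<'E'
from h import *
o=bot.get_obs(); print({k:np.round(v,3) for k,v in o.items()})
im,d=bot.camera("side")
im2,d2=bot.camera("top")
a=cv2.resize(im[180:260,230:330,::-1],(500,400),interpolation=cv2.INTER_CUBIC)
cv2.imwrite("pics/s2.png",a)
E
```

```text
{'clock': np.float64(6.95), 'joint_pos': array([-0.182,  0.274, -0.193,  1.103, -0.   ,  0.118]), 'joint_vel': array([-0.001,  0.   ,  0.   , -0.001,  0.001, -0.256]), 'tau': array([ 6.4000e-02, -3.4254e+01,  2.1263e+01,  1.1400e-01, -2.7000e-02,
        3.6000e-02]), 'eef_pos': array([ 0.479, -0.088,  0.214]), 'tool_rot': array([ 0.149,  0.989, -0.   ,  0.   ]), 'ft_force': array([-0.464, -0.691,  6.518]), 'ft_torque': array([-0.   , -0.023, -0.043]), 'grasp_force': np.float64(59.2), 'grip_width': np.float64(0.022)}
```

View pics/s2.png

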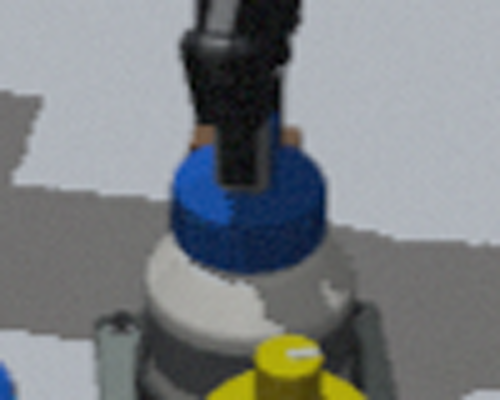

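The pointer is now hidden behind the knob, so the cap has turned towards +y, and the torque is about zero. Next is a gentle test lift.

Emit:
step_arm([
  [[0,0,-1],0],
  [[0,0,-2],0],
  [[0,0,-3],0],
  [[0,0,-4],0],
  [[0,0,-5],0],
  [[0,0,-6],0],
  [[0,0,-8],0],
  [[0,0,-8],0],
])

```text
clock: 8.05
eef_pos: [0.4787, -0.0881, 0.2221]
tool_rot: [0.15, 0.989, 0.0, 0.0]
ft_force: [0.4, 0.2, -0.2]
grip_width: 0.0224
grasp_force: 58.9
```

Emit:
step_arm([
  [[0,0,-5],0],
  [[0,0,-10],0],
  [[0,0,-16],0],
  [[0,0,-24],0],
  [[0,0,-36],0],
  [[0,0,-50],0],
  [[0,0,-65],0],
  [[0,0,-80],0],
  [[0,0,-92],0],
  [[0,0,-100],0],
  [[0,0,-104],0],
  [[0,0,-104],0],
])

```text
clock: 9.55
eef_pos: [0.4786, -0.088, 0.3259]
tool_rot: [0.15, 0.989, 0.0, -0.0]
ft_force: [-0.2, -0.4, -0.3]
grip_width: 0.0223
grasp_force: 58.9
```

Emit:
step_arm([
  [[0,0,0],0],
  [[0,0,0],0],
  [[0,0,0],0],
  [[0,0,0],0],
])

```text
clock: 10.05
eef_pos: [0.4785, -0.088, 0.3258]
tool_rot: [0.15, 0.989, 0.0, -0.0]
ft_force: [0.0, -0.2, -0.5]
grip_width: 0.0224
grasp_force: 58.9
```

```bash
python3 - <<'E'
from h import *
o=bot.get_obs(); print({k:np.round(v,3) for k,v in o.items()})
im,d=bot.camera("side"); P=pts("side",d)
cv2.imwrite("pics/s3.png",cv2.resize(im[90:350,150:430,::-1],None,fx=2,fy=2,interpolation=cv2.INTER_CUBIC))
for t in ("cap_blue","cap_yellow"):
    for r in bot.trace(t,"side"):
        q=P[r["pixels"]&(d>0)]; print(t,round(r["score"],2),r["uv"],np.median(q,0).round(3),np.percentile(q,[2,98],axis=0).round(3).tolist())
E
```

```text
{'clock': np.float64(10.05), 'joint_pos': array([-0.182,  0.206,  0.017,  1.382,  0.   ,  0.12 ]), 'joint_vel': array([ 0.001, -0.   ,  0.   ,  0.   , -0.001, -0.   ]), 'tau': array([ 0.0000e+00, -3.6062e+01,  2.5759e+01,  3.0000e-03, -0.0000e+00,
        0.0000e+00]), 'eef_pos': array([ 0.479, -0.088,  0.326]), 'tool_rot': array([ 0.15 ,  0.989,  0.   , -0.   ]), 'ft_force': array([ 0.03 , -0.185, -0.489]), 'ft_torque': array([-0.051,  0.048,  0.02 ]), 'grasp_force': np.float64(58.946), 'grip_width': np.float64(0.022)}
cap_blue 0.94 [351.6, 242.9] [ 0.647 -0.042  0.024] [[0.621, -0.063, -0.001], [0.681, -0.007, 0.057]]
cap_blue 0.7 [280.6, 172.8] [ 0.476 -0.108  0.243] [[0.447, -0.121, -0.001], [0.509, 0.278, 0.255]]
cap_blue 0.63 [211.0, 261.3] [ 0.333 -0.114  0.034] [[0.29, -0.143, 0.0], [0.374, -0.067, 0.081]]
cap_yellow 0.76 [285.1, 265.7] [ 0.476 -0.25   0.134] [[0.448, -0.271, 0.111], [0.508, -0.216, 0.166]]
cap_yellow 0.69 [217.3, 319.1] [ 0.347 -0.254  0.024] [[0.317, -0.275, 0.001], [0.375, -0.221, 0.057]]
```

View pics/s3.png

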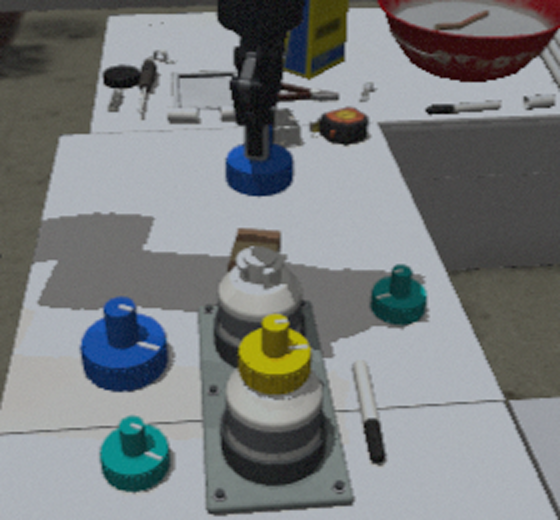

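The blue cap is held level at (260,170), about 11 cm above where it sat. The neck is bare at (262,265), and the yellow cap and the other items haven't moved. I'm handing the job in.

```bash
python3 -c "
from workcell import bot
print(bot.job_done())"
```

```text
the job is handed in; nothing more can be done
None
```

The blue cap is off (it opened anticlockwise after meeting the clockwise stop) and held level and still about 11 cm above its seat; the yellow cap, marker, conduit box and screw box were not touched, and the job was handed in at about 10 s.

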